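# Set the purge gas and hold a flanged tube home in the tacking fixture

### The arm

A 6-joint arm with a two-finger parallel gripper is mounted at the origin on the work surface. World frame = base frame: x ahead of the robot, y to its left, z up, the work surface at z = 0. Lengths are in m, angles in rad, forces in N, time in s.
With the tool pointing down it reaches from about 0.3 to 0.775 m from the base axis. Payload 14.6 kg.
Tool frame: the origin (TCP) lies on the centre line of the jaws, within the pads' length; the fingertips stand 25 mm ahead of it and the grasp point (between the pads) lies 6 mm ahead of it (ctrl.tip_reach is the distance from the TCP to the fingertips, in m); z points along the fingers, y is the line along which they close (so a half turn about z gives the same grasp; the last joint's range is limited). The gripper opens to 94 mm and grips with 3 to 60 N. Pads are 16 mm wide; open, the fingers measure 119 mm over their backs; the gripper's body (75 mm by 177 mm) begins 78 mm behind the grasp point.
Start: joints at [1.148, 0.3, 1.521, -0, 1.321, -0.067], TCP at [0.192, 0.516, 0.23] pointing down, gripper open.
Joint ranges: [-3.03, 3.03], [-0.79, 2.21], [0.23, 2.52], [-1.04, 4.18], [0, 3.07], [-2.55, 2.55]. Speed limits (rad/s): [2.22, 2.22, 2.57, 3.14, 3.14, 3.14].

### API

Orientations are given as [roll, pitch, yaw] about the fixed x, y, z axes, in that order (R = Rz(yaw) Ry(pitch) Rx(roll)).
In Python, from station import ctrl gives the robot as it stands. The module is installed in compiled form; this text tells all that it offers.
- The arm moves only by the tool apply_moves, never from a script. Its argument "deltas" is a list of rows, each a list of 7 numbers: the closure in counts, from 0 (fully open) to 255 (shut), then the shift along the world's x, y, z in cm, then the turn, a rotation vector about the world's x, y, z in rad. In form: [[jaw, tx, ty, tz, ax, ay, az], ...]. A call has 1 to 10 rows; each row shifts and turns the commanded pose from where the row before left it; what a row does not reach is not made up. A row lasts 1/10 s, in which the tool goes at most 50 mm and 8.59 degrees, less where a joint would pass 70% of its speed; a pose out of reach is approached as far as the arm can. A call with a gripper value outside its range is refused whole. The fingers move at their own pace and stop on an object; "grip_force" is the grip in N (left out, the last holds). Time passes only in rows, so rows that do not move let the fingers close. It gives the time, the measured TCP pose, the force, the opening and the grip force at its end, in the units of the state.
- ctrl.get_obs(): the state, without advancing time (a new reading comes with each control period).
- ctrl.camera(name): name is "scene" or "top" or "wrist"; returns a dict with "img" (480x640x3 uint8, red, green, blue), "K" (3x3 intrinsics, pixels), "k1" (the pictures are not rectified: a ray, as slopes to the right and down, at radius r is drawn at 1 + k1 r^2 times it, then the intrinsics apply), "pose" (4x4, takes a point from camera to world coordinates); the wrist camera has in their place "hand_eye" (4x4, takes a point from camera to tool coordinates, whose origin is the TCP and whose axes are the flange's). Camera axes: x right, y up, looking along -z (the intrinsics and any distortion apply to the point x, -y, -z); pixel columns grow to the right and rows downward; lengths in m; the calibration is good to about 2 mm. A picture is of the moment at which its call begins: read the wrist's pose just before it. There is no depth.
- ctrl.hand_in(): hands the job in; it is judged then, once.
The state is a dict: "time_s": time; "qpos": joint angles; "joint_vel": joint speeds; "tau": joint torques, N m; "ee_pos": TCP position; "eef_rot": TCP orientation; "force": force on the tool from outside, world axes, zero at the start; "moment": the same for the moment, N m; "grip_width": finger opening in m; "grip_force": force on a finger pad.
Only numpy, scipy, OpenCV 4.12 (cv2) and the standard library are available. Lean on these libraries where they do the work, as an engineer would, in place of code of your own. Each camera call takes 0.05 s, during which the arm holds its last target. There are 200 camera calls.

### The job

Get this flanged tube ready for tacking: first turn the fixture's purge-gas valve to half open (lever at 45 degrees to the pipe). Then lay the tube on the fixture's bed with its flange towards the sprung plunger, centred on it, and push it in against the spring until the flange meets both stop posts. Finish while still holding it there, flat on the bed and square, with a light steady push (some 5 to 20 N more than the spring); do not let go, and leave the bottle, tin, jar and wrench alone.

Things in the scene. Friction and masses are not known exactly. Their poses are not given: they have to be found in the camera images.
- fixture: Tacking fixture fixed to the bench: aluminium base plate 370 long (its x -140 to 230), 100 wide, top 12 above the bench; the bare part, x -140 to 0, is the bed. Origin: on the bench, on the centreline, below the stop faces. x: the way the tube is pushed; z up. Behind the posts: grey plunger housing (x 18 to 68, 70 wide, top 64 above bench), then gas pipe along x with brass ball valve at x 125.
- stop: The hard stop: two dark steel posts on the fixture, 13 wide in y, centred 28.5 either side of the centreline (gap of 44 between them), from the bed to 42 above it, front faces at fixture x = 0. Origin and axes as fixture.
- plunger (a joint): Travel of the sprung plunger, m: 0 fully out, grows as it is pushed in along fixture +x. At 0 its round brass nose (24 diameter, axis 18 above the bed, on the centreline) stands 15 mm in front of the stop faces; the flange meets the posts at 0.015. Spring: 3 N to start, 9 N at 0.015; it pushes the tube back out if let go.
- plunger_nose (a point): Centre of the plunger's nose face; moves with the plunger.
- valve (a joint): Angle of the valve lever, rad: 0 shut (lever across the pipe, pointing along fixture +y), pi/2 fully open (along the pipe, pointing along fixture +x); half open is 0.785. Seen from above it opens clockwise. Starts between 0 and 0.35. It stays where it is left; friction 0.2 N m.
- valve_pivot (a point): Point on the lever's vertical turning axis, at the height of the middle of its grip (74 above the bench).
- lever_grip (a point): Centre of the lever's black grip: 14 wide, 36 long along the lever, 22 high (63 to 85 above the bench), 64 from the turning axis. Its axes are the lever's: y points along the lever away from the pivot. Only the base plate and the bench lie below the grip.
- tube: The part, loose on the bench, 0.27 to 0.45 kg: square steel tube 36 wide, 36 high, 80 long, wall 4, with a flange plate 70 wide, 36 high, 6 thick across one end; 86 long overall. Origin: underside, middle of the 86. x along the tube towards the flange, z up. Tube spans x -43 to 37, flange 37 to 43. Can be gripped from above across the 36.
- flange_face (a point): Middle of the flange's outer face at its lower edge (x = +43 of the tube, on its underside).
- oil_bottle: Bystander: grey plastic bottle, 68 diameter, 160 high; origin at the centre of its foot.
- paint_tin: Bystander: tin, 72 diameter, 90 high; origin at the centre of its foot.
- flux_jar: Bystander: jar, 64 diameter, 75 high; origin at the centre of its foot.
- wrench: Bystander: wrench 170 long lying on the bench; x axis along it.
Things that resemble listed ones, but are neither listed nor needed, are in the scene too. Leave any pink or yellow look-alike of the tube alone.

How it is judged:
On the way, in this order (a step that is already met when the one before it is completed fails the run):
1. the valve lever stands still at half open (45 degrees, 8 either way) (value of joint valve between 0.645 and 0.925 rad and velocity of joint valve between -0.05 and 0.05 rad/s), for 0.3 s.
2. the tube's flange presses the plunger in and rests on the stop posts (value of joint plunger above 0.0132 m and contact force between tube and stop above 1.5 N), for 0.3 s.
At the end, for the whole second after the job is handed in: Valve lever 45 +- 8 degrees; plunger in by 13.2 mm or more, flange on the stop posts with 1.5 to 40 N; tube within 7 mm above the bed, level and square within 4.5 degrees, centred within 8 mm, at rest, fingers pressing on it with over 3 N (all of step 2 and value of joint valve between 0.645 and 0.925 rad and value of joint plunger below 0.0175 m and contact force between tube and stop below 40 N and contact force between the fingers and tube above 3 N and linear speed of tube below 0.01 m/s and y of flange_face in the frame of fixture between -0.008 and 0.008 m and z of flange_face in the frame of fixture between 0.008 and 0.019 m and angle between the x axis of tube and the x axis of fixture, either way round below 0.08 rad and angle between tube's own z axis and vertical below 0.08 rad); the arm keeps its last pose, push and grip.
It fails at once if the oil bottle is moved more than 20 mm (distance of oil_bottle from where it was at the start of the episode above 0.02 m).
It fails at once if the paint tin is moved more than 20 mm (distance of paint_tin from where it was at the start of the episode above 0.02 m).
It fails at once if the flux jar is moved more than 20 mm (distance of flux_jar from where it was at the start of the episode above 0.02 m).
It fails at once if the wrench is moved more than 20 mm (distance of wrench from where it was at the start of the episode above 0.02 m).
It also fails if it takes over 64 s, if anything falls off the work surface, if the arm or the gripper's body presses on something with over 40 N, if the wrist force passes 120 N, or if a joint passes its speed limit or range.

## Working session

There is one attempt and no reset: what is moved stays moved. The work goes in short steps, Python scripts to look and compute and a tool call to move; the robot and the scene stay as the last step left them, time stands still between calls to the robot, and variables do not carry over. Pictures are saved under pics/ and viewed, at most 10 in all, crops included, and the job is handed in when it is done.

Besides the shell and the picture viewer there is one more tool, called by a JSON object that holds its "fn" and its "kwargs". apply_moves: Moves the arm, as the interface text tells. Its arguments: {"type":"object","properties":{"deltas":{"type":"array"},"grip_force":{"type":"number"}},"required":["deltas"]}

```bash
mkdir -p pics; cat > h.py <<'E'
import numpy as np, cv2, pickle
from scipy.spatial.transform import Rotation as R
def snap(name,fn):
    from station import ctrl
    o=ctrl.get_obs(); c=ctrl.camera(name)
    if name=='wrist':
        T=np.eye(4);T[:3,:3]=R.from_euler('xyz',o['eef_rot']).as_matrix();T[:3,3]=o['ee_pos']
        c['pose']=T@np.array(c['hand_eye'])
    pickle.dump({k:c[k] for k in('K','k1','pose','img')},open(f'pics/{fn}.pkl','wb'))
    cv2.imwrite(f'pics/{fn}.png',c['img'][:,:,::-1]); return o
def ld(fn): return pickle.load(open(f'pics/{fn}.pkl','rb'))
def ray(c,uv):
    K=np.array(c['K']); d=np.array([(uv[0]-K[0,2])/K[0,0],(uv[1]-K[1,2])/K[1,1]])
    s=d.copy()
    for _ in range(30): s=d/(1+c['k1']*(s@s))
    P=np.array(c['pose']); v=P[:3,:3]@np.array([s[0],-s[1],-1]); return P[:3,3],v/np.linalg.norm(v)
def atz(c,uv,z):
    p,v=ray(c,uv); return p+v*(z-p[2])/v[2]
def tri(l):
    A=np.zeros((3,3));b=np.zeros(3)
    for c,uv in l:
        p,v=ray(c,uv);M=np.eye(3)-np.outer(v,v);A+=M;b+=M@p
    x=np.linalg.solve(A,b); return x,[np.linalg.norm(np.cross(x-ray(c,u)[0],ray(c,u)[1])) for c,u in l]
def proj(c,X):
    P=np.linalg.inv(np.array(c['pose']));q=P[:3,:3]@np.array(X)+P[:3,3];s=np.array([q[0],-q[1]])/-q[2]
    s=s*(1+c['k1']*(s@s));K=np.array(c['K']);return np.array([K[0,0]*s[0]+K[0,2],K[1,1]*s[1]+K[1,2]])
E
python3 - <<'E'
from h import *
o=snap('top','top0');snap('scene','sc0');print(o)
for f in('top0','sc0'):
    c=ld(f);print(c['K'],c['k1'],c['pose'])
E
```

```text
{'time_s': 0.0, 'qpos': array([ 1.14843665e+00,  3.00485436e-01,  1.52157663e+00, -2.87873264e-05,
        1.32067024e+00, -6.66053107e-02]), 'joint_vel': array([ 6.11802188e-04, -1.15369004e-03, -1.25697314e-03, -5.28426373e-05,
       -3.77531311e-04,  1.12353984e-04]), 'tau': array([ 2.54308634e-04, -5.31803405e+01, -3.52740884e+01,  7.08354078e-02,
        2.43672665e-02, -8.86278963e-05]), 'ee_pos': array([0.19148295, 0.51535061, 0.22988033]), 'eef_rot': array([-3.14045367e+00, -4.80291513e-05,  2.78584540e+00]), 'force': array([-0.38320828,  0.68718039, -0.66596104]), 'moment': array([ 0.02657784,  0.03961346, -0.01072533]), 'grip_force': 0.0, 'grip_width': 0.09409712594762228}
[[474.36917622   0.         316.0729046 ]
 [  0.         474.36917622 241.88134341]
 [  0.           0.           1.        ]] 0.018926871825805738 [[-5.33996362e-03  9.94135143e-01 -1.08012968e-01  3.93974621e-01]
 [-9.99985707e-01 -5.28009324e-03  8.40279176e-04 -3.11590346e-03]
 [ 2.65032518e-04  1.08015911e-01  9.94149130e-01  1.34492901e+00]
 [ 0.00000000e+00  0.00000000e+00  0.00000000e+00  1.00000000e+00]]
[[583.18895549   0.         325.69109889]
 [  0.         583.18895549 226.79776575]
 [  0.           0.           1.        ]] 0.03577126271386075 [[-0.17103393 -0.82263038  0.54224225  1.27057608]
 [ 0.98522179 -0.13763279  0.10195709  0.14454904]
 [-0.00924269  0.551667    0.83401325  1.23505176]
 [ 0.          0.          0.          1.        ]]
```

View pics/top0.png

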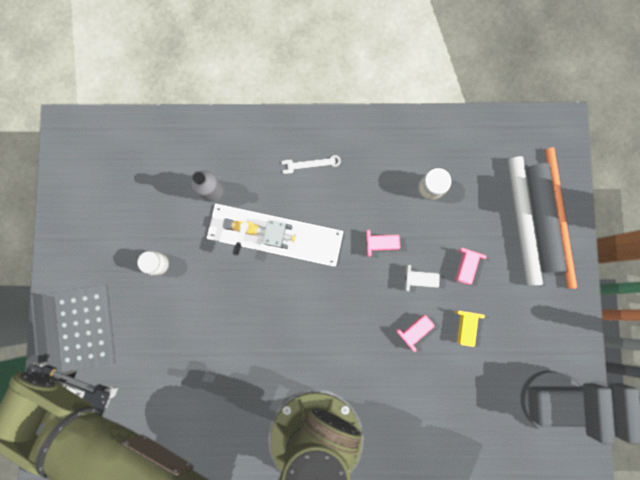

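View pics/sc0.png

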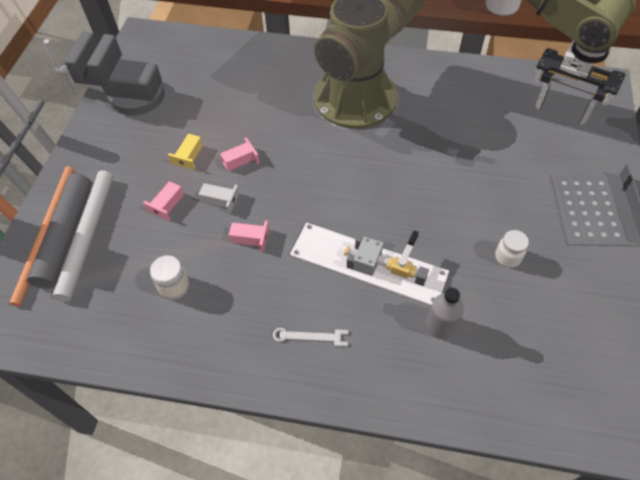

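The top view shows the white fixture plate from (210,222) to (340,250), bed at the right end. The lever's black grip is at (237,249), pointing at the robot, and the bottle is close by at (205,183). There are five tube candidates in the top view: pink (383,243), (470,266) and (416,332), yellow (469,329), and grey (423,279). The grey one fits, because pink and yellow ones are ruled out and it is bare steel. I'll confirm it in an enlarged crop.

```bash
python3 - <<'E'
from h import *
t=ld('top0');s=ld('sc0')
def n(a):return np.round(a,4)
print('lever tri',tri([(t,(237,249)),(s,(413,238))]))
print('bottle cap',tri([(t,(199,178)),(s,(452,295))]),'jar/tin',atz(t,(152,263),.075),atz(t,(437,183),.09))
L=atz(t,(211,222),.012);Rr=atz(t,(340,250),.012);print('fix',L,Rr)
print('tube',atz(t,(408,278),.036),atz(t,(439,280),.036),'pink',atz(t,(366,243),.036))
im=np.zeros((600,800,3),np.uint8)
def put(c,x,y,w,h,k,X,Y):
    a=cv2.resize(c['img'][y:y+h,x:x+w],None,fx=k,fy=k,interpolation=cv2.INTER_CUBIC);im[Y:Y+a.shape[0],X:X+a.shape[1]]=a
put(t,200,195,150,75,4,0,0);put(t,395,255,50,50,4,600,0)
put(s,285,220,170,90,3,0,310);put(s,190,170,60,50,4,560,310)
cv2.imwrite('pics/c1.png',im[:,:,::-1])
E
```

```text
lever tri (array([0.51372316, 0.20944273, 0.07481196]), [np.float64(0.0010349337683879943), np.float64(0.0010349337683879698)])
bottle cap (array([0.68972809, 0.29617629, 0.15220216]), [np.float64(0.0011436412052061313), np.float64(0.0011436412052060554)]) jar/tin [0.4774874  0.43476349 0.075     ] [ 0.68811675 -0.33073629  0.09      ]
fix [0.59710222 0.29348557 0.012     ] [ 0.51539926 -0.0716187   0.012     ]
tube [ 0.43491097 -0.25654678  0.036     ] [ 0.42903178 -0.34144919  0.036     ] pink [ 0.53233059 -0.14271782  0.036     ]
```

View pics/c1.png

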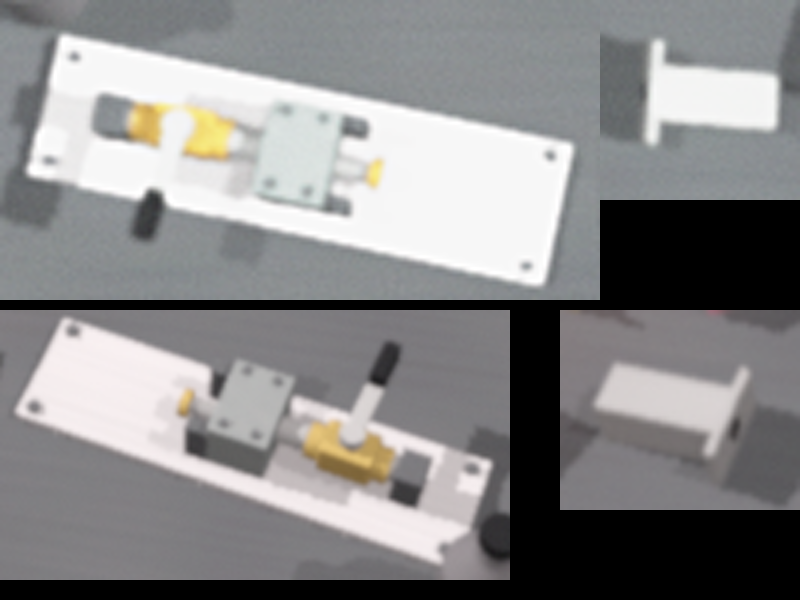

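The crop confirms the tube: grey-white steel, with the flange at its left end (top px about 411,280) pointing at the fixture. The plate corners, nose (375,173) and grip (148,215) are clear in the crop. Next I fit the poses from both views.

```bash
python3 - <<'E'
from h import *
from scipy.optimize import least_squares
t=ld('top0');s=ld('sc0')
T=lambda x,y:((x+.5)/4-.5+200,(y+.5)/4-.5+195)
S=lambda x,y:((x+.5)/3-.5+285,(y-310+.5)/3-.5+220)
T2=lambda x,y:((x-600+.5)/4-.5+395,(y+.5)/4-.5+255)
S2=lambda x,y:((x-560+.5)/4-.5+190,(y-310+.5)/4-.5+170)
def fit(obs,x0):
    def f(p):
        c,sn=np.cos(p[2]),np.sin(p[2]);r=[]
        for cam,uv,l in obs:
            r+=list(proj(cam,[p[0]+c*l[0]-sn*l[1],p[1]+sn*l[0]+c*l[1],p[3]+l[2]])-uv)
        return r
    q=least_squares(f,x0,loss='soft_l1');print(np.round(q.x,4),np.degrees(q.x[2]));print(np.round(np.array(f(q.x)).reshape(-1,2),1).tolist());return q.x
# fixture +x ~ world +y ; fixture +y ~ world -x
obs=[(t,T(60,35),(.230,-.05,.012)),(t,T(573,143),(-.140,-.05,.012)),(t,T(546,286),(-.140,.05,.012)),(t,T(28,176),(.230,.05,.012)),
(s,S(66,320),(-.14,.05,.012)),(s,S(16,412),(-.14,-.05,.012)),(s,S(491,462),(.23,.05,.012)),(t,T(379,173),(-.015,0,.030))]
F=fit(obs,[.55,.07,1.35,0])
# tube: top edge corners z .036; 
obs=[(t,T2(655,40),(.037,-.035,.036)),(t,T2(648,143),(.037+.006,.035,.036)),(t,T2(777,73),(-.043,-.018,.036)),(t,T2(777,129),(-.043,.018,.036)),
(s,S2(616,364),(-.043,.018,.036)),(s,S2(596,405),(-.043,-.018,.036)),(s,S2(748,370),(.043,.035,.036)),(s,S2(708,457),(.037,-.035,.036))]
B=fit(obs,[.432,-.3,1.5,0])
g=tri([(t,T(148,215)),(s,S(385,364))]);print('grip',g)
c,sn=np.cos(F[2]),np.sin(F[2]);W=lambda x,y:np.array([F[0]+c*x-sn*y,F[1]+sn*x+c*y])
pv=W(.125,0);d=g[0][:2]-pv;loc=np.array([c*d[0]+sn*d[1],-sn*d[0]+c*d[1]]);print('pivot',pv,'lever loc',loc,'angle',np.arctan2(loc[0],loc[1]))
E
```

```text
[0.5506 0.0696 1.3549 0.0019] 77.6328888058616
[[0.1, 0.5], [-0.8, 0.5], [-1.3, -0.7], [-0.1, -0.6], [-0.8, -0.6], [-0.4, 0.4], [0.0, 0.0], [0.5, 0.3]]
[ 0.4329 -0.2956  1.499   0.0026] 85.8857105940185
[[1.2, 0.4], [-0.4, -0.0], [-0.5, 0.3], [-1.0, -0.6], [-0.3, 0.1], [-0.2, 0.8], [0.4, -0.2], [-0.8, -1.0]]
grip (array([0.51510996, 0.2095012 , 0.07848252]), [np.float64(0.000680493123404424), np.float64(0.0006804931234044062)])
pivot [0.57739654 0.19167213] lever loc [0.00407514 0.06465979] angle 0.06294113014221661
```

{"fn": "apply_moves", "kwargs": {"deltas": [[100,3.2,-3.05,-0.6,0,0,0.008],[100,3.2,-3.05,-0.6,0,0,0.008],[100,3.2,-3.05,-0.6,0,0,0.008],[100,3.2,-3.05,-0.6,0,0,0.008],[100,3.2,-3.05,-0.6,0,0,0.008],[100,3.2,-3.05,-0.6,0,0,0.008],[100,3.2,-3.05,-0.6,0,0,0.008],[100,3.2,-3.05,-0.6,0,0,0],[100,3.2,-3.05,-0.6,0,0,0],[100,3.2,-3.05,-0.6,0,0,0]], "grip_force": 15}}

```text
time_s: 1.1
ee_pos: [0.5126, 0.209, 0.17]
eef_rot: [-3.141, -0.0, 2.842]
force: [-0.4, -0.3, 0.6]
grip_width: 0.0567
grip_force: 0.0
```

{"fn": "apply_moves", "kwargs": {"deltas": [[100,0,0,0,0,0,0],[100,0,0,0,0,0,0],[100,0,0,0,0,0,0]]}}

```text
time_s: 1.4
ee_pos: [0.511, 0.2112, 0.1704]
eef_rot: [-3.142, -0.0, 2.842]
force: [0.4, 1.0, -0.7]
grip_width: 0.057
grip_force: 0.0
```

```bash
python3 - <<'E'
from h import *
o=snap('wrist','w1');print(o['ee_pos'],o['eef_rot'],o['grip_width'],o['force'])
c=ld('w1');print(c['pose'],c['k1'])
print('pred grip top',proj(c,[.5151,.2095,.085]))
E
```

```text
[0.51101192 0.21115892 0.17041374] [-3.14151304e+00 -3.34024158e-04  2.84246564e+00] 0.05704408829293635 [ 0.42616023  1.00178612 -0.72467336]
[[ 2.94889332e-01 -9.23218345e-01 -2.46390277e-01  4.39435869e-01]
 [ 9.55531294e-01  2.85045754e-01  7.55570215e-02  2.31947353e-01]
 [ 4.76873952e-04 -2.57714580e-01  9.66220973e-01  3.24896592e-01]
 [ 0.00000000e+00  0.00000000e+00  0.00000000e+00  1.00000000e+00]] -0.07610773130092562
pred grip top [316.00304286 263.98718346]
```

View pics/w1.png

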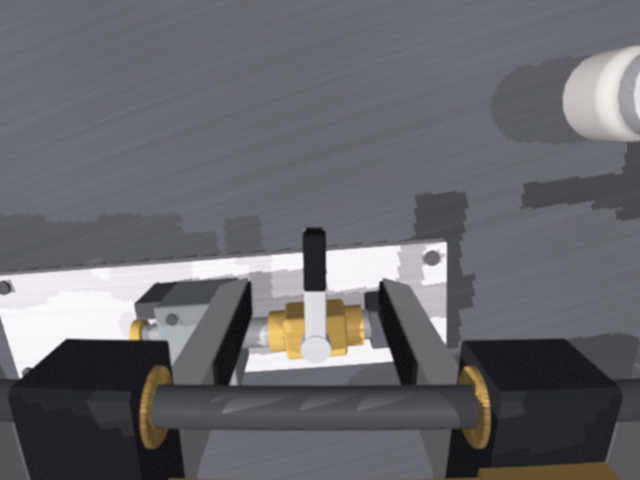

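The wrist view shows the black grip's top from (314,236) to (315,290), with the pivot at (315,350). It sits centred between the fingers and lined up with them, which gives a lever angle of about 0.085 rad. I lower and grip.

{"fn": "apply_moves", "kwargs": {"deltas": [[100,0.2,0,-2.5,0,0,0],[100,0.2,0,-2.5,0,0,0],[100,0,0,-2.5,0,0,0],[100,0,0,-1.5,0,0,0],[200,0,0,0,0,0,0],[220,0,0,0,0,0,0],[255,0,0,0,0,0,0],[255,0,0,0,0,0,0],[255,0,0,0,0,0,0],[255,0,0,0,0,0,0]], "grip_force": 15}}

```text
time_s: 2.45
ee_pos: [0.5156, 0.2105, 0.0808]
eef_rot: [3.142, 0.0, 2.842]
force: [0.8, 0.1, 4.3]
grip_width: 0.0138
grip_force: 15.0
```

{"fn": "apply_moves", "kwargs": {"deltas": [[255,0.148,0.425,0,0,0,-0.07],[255,0.177,0.414,0,0,0,-0.07],[255,0.206,0.4,0,0,0,-0.07],[255,0.233,0.385,0,0,0,-0.07],[255,0.259,0.368,0,0,0,-0.07],[255,0.285,0.348,0,0,0,-0.07],[255,0.309,0.328,0,0,0,-0.07],[255,0.331,0.305,0,0,0,-0.07],[255,0.351,0.281,0,0,0,-0.07],[255,0.37,0.256,0,0,0,-0.07]]}}

```text
time_s: 3.45
ee_pos: [0.5423, 0.2452, 0.0808]
eef_rot: [-3.141, 0.0, 2.139]
force: [-1.5, -5.5, 4.7]
grip_width: 0.0137
grip_force: 15.0
```

{"fn": "apply_moves", "kwargs": {"deltas": [[255,0,0,0,0,0,0],[255,0,0,0,0,0,0],[255,0,0,0,0,0,0],[255,0,0,0,0,0,0],[255,0,0,0,0,0,0]]}}

```text
time_s: 3.95
ee_pos: [0.5426, 0.2454, 0.0808]
eef_rot: [3.141, 0.001, 2.142]
force: [1.9, -5.1, 5.0]
grip_width: 0.0138
grip_force: 15.1
```

{"fn": "apply_moves", "kwargs": {"deltas": [[200,0,0,0,0,0,0],[150,0,0,0,0,0,0],[100,0,0,0,0,0,0],[100,0,0,0,0,0,0],[100,0,0,2,0,0,0],[100,0,0,4,0,0,0],[100,0,0,4,0,0,0],[100,0,0,2,0,0,0],[100,0,0,0,0,0,0],[100,0,0,0,0,0,0]]}}

```text
time_s: 4.95
ee_pos: [0.542, 0.2456, 0.1998]
eef_rot: [-3.141, -0.0, 2.142]
force: [0.8, -0.4, -0.8]
grip_width: 0.057
grip_force: 0.0
```

```bash
python3 - <<'E'
from h import *
o=snap('wrist','w2');print(o['ee_pos'],o['eef_rot'],o['grip_width'],o['force'])
c=ld('w2');im=c['img'];cv2.imwrite('pics/w2c.png',im[150:430,160:480,::-1])
for a in(.645,.785,.925):
    th=1.3549+np.pi/2-a
    print(a,[proj(c,[.5774+r*np.cos(th),.1917+r*np.sin(th),.085])-[160,150] for r in(.046,.082)])
E
```

```text
[0.54203888 0.24561818 0.1998042 ] [-3.14113622e+00 -1.47573621e-04  2.14192171e+00] 0.057036932107649464 [ 0.81427823 -0.3880176  -0.78386719]
0.645 [array([147.1459565 , 120.00062347]), array([139.16375073,  67.64023687])]
0.785 [array([156.77090229, 119.37118012]), array([156.89637541,  66.43747447])]
0.925 [array([166.39216573, 120.0181045 ]), array([174.62126065,  67.67682705])]
```

View pics/w2c.png

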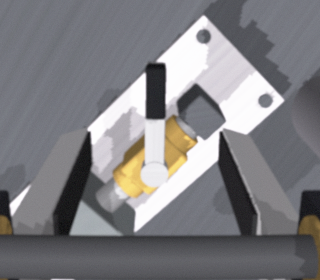

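In the crop the grip runs from (156,65) to (155,118), which matches the 0.785 prediction, so the valve is half open. Now I move over the tube.

{"fn": "apply_moves", "kwargs": {"deltas": [[90,-0.9,-4.5,0,0,0,-0.065],[90,-0.9,-4.5,0,0,0,-0.065],[90,-0.9,-4.5,0,0,0,-0.065],[90,-0.9,-4.5,0,0,0,-0.065],[90,-0.9,-4.5,0,0,0,-0.065],[90,-0.9,-4.5,0,0,0,-0.065],[90,-0.9,-4.5,0,0,0,-0.065],[90,-0.9,-4.5,0,0,0,-0.065],[90,-0.9,-4.5,0,0,0,-0.065],[90,-0.9,-4.5,0,0,0,-0.058]]}}

```text
time_s: 6.0
ee_pos: [0.4511, -0.2059, 0.1991]
eef_rot: [-3.14, -0.001, 1.496]
force: [1.1, -0.1, 0.2]
grip_width: 0.0608
grip_force: 0.0
```

{"fn": "apply_moves", "kwargs": {"deltas": [[90,-0.9,-4.5,-1,0,0,0],[90,-0.9,-4.6,-1,0,0,0],[90,0,0,-1,0,0,0],[90,0,0,0,0,0,0],[90,0,0,0,0,0,0],[90,0,0,0,0,0,0]]}}

```text
time_s: 6.6
ee_pos: [0.4348, -0.2943, 0.1707]
eef_rot: [3.141, 0.0, 1.5]
force: [0.5, -0.6, -0.0]
grip_width: 0.0611
grip_force: 0.0
```

```bash
python3 - <<'E'
from h import *
o=snap('wrist','w3');print(o['ee_pos'],o['eef_rot'],o['grip_width'],o['force'])
c=ld('w3');cs,sn=np.cos(1.499),np.sin(1.499)
for x,y in((-.043,-.018),(-.043,.018),(.037,.018),(.043,.035),(.043,-.035)):
    print(x,y,proj(c,[.4329+cs*x-sn*y,-.2956+sn*x+cs*y,.036]))
E
```

```text
[ 0.43475812 -0.29434655  0.17073274] [3.14137506e+00 5.55668674e-05 1.50034350e+00] 0.06114894699202618 [ 0.51804048 -0.63585854 -0.04656188]
-0.043 -0.018 [336.84850155 293.93499959]
-0.043 0.018 [287.41577952 293.88432903]
0.037 0.018 [285.60543971 184.05101344]
0.043 0.035 [260.39219042 175.23862944]
0.043 -0.035 [363.76902464 175.33630474]
```

View pics/w3.png

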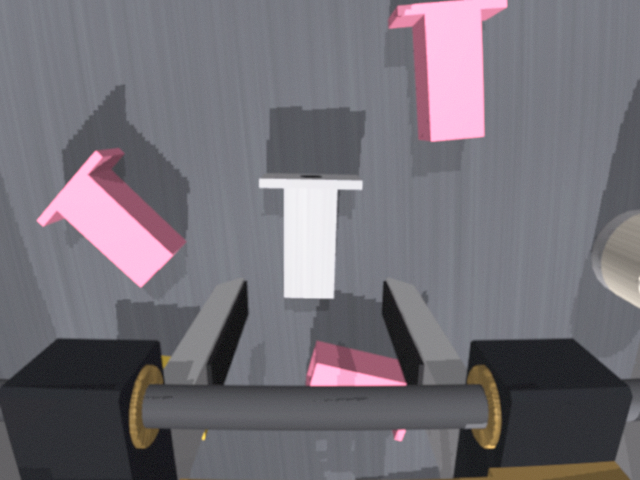

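The wrist view shows the grey tube with its near edge at (284,298)-(334,299) and its flange edge at (260,180)-(362,181). That puts it about 3 mm further back than the estimate. I lower and grip at its middle.

{"fn": "apply_moves", "kwargs": {"deltas": [[90,-0.25,-0.9,-3,0,0,-0.01],[90,0,0,-4,0,0,0],[90,0,0,-3.5,0,0,0],[90,0,0,-2,0,0,0],[90,0,0,-1,0,0,0],[90,0,0,-0.4,0,0,0],[160,0,0,0,0,0,0],[200,0,0,0,0,0,0],[255,0,0,0,0,0,0],[255,0,0,0,0,0,0]], "grip_force": 35}}

```text
time_s: 7.65
ee_pos: [0.4319, -0.3046, 0.0323]
eef_rot: [3.141, 0.001, 1.489]
force: [-2.3, 1.3, 6.6]
grip_width: 0.0358
grip_force: 35.0
```

{"fn": "apply_moves", "kwargs": {"deltas": [[255,0,0,0,0,0,0],[255,0,0,0,0,0,0],[255,0,0,0,0,0,0],[255,0,0,1,0,0,0],[255,0,0,2,0,0,0],[255,0,0,3,0,0,0],[255,0,0,2,0,0,0],[255,0,0,0,0,0,0]]}}

```text
time_s: 8.45
ee_pos: [0.4327, -0.3051, 0.1143]
eef_rot: [3.138, 0.003, 1.489]
force: [0.4, -0.3, -3.7]
grip_width: 0.0354
grip_force: 35.0
```

```bash
python3 - <<'E'
from h import *
o=snap('wrist','w4');print(o['ee_pos'],o['eef_rot'],o['grip_width'],o['force'],o['moment'])
F=[.5506,.0696,1.3549];c,s=np.cos(F[2]),np.sin(F[2]);W=lambda x,y:np.array([F[0]+c*x-s*y,F[1]+s*x+c*y])
for x in(-.015,-.03,-.048,-.066,-.075,-.085): print(x,W(x,0))
im=ld('w4')['img'];cv2.imwrite('pics/w4c.png',im[180:480,160:480,::-1])
E
```

```text
[ 0.43268976 -0.30505766  0.11429022] [3.13766773e+00 2.61524120e-03 1.48879346e+00] 0.035446114616255305 [ 0.36031208 -0.28689953 -3.73633289] [-0.14396449  0.07083044  0.03689506]
-0.015 [0.54738665 0.05494823]
-0.03 [0.54417331 0.04029646]
-0.048 [0.54031729 0.02271433]
-0.066 [0.53646128 0.0051322 ]
-0.075 [ 0.53453327 -0.00365886]
-0.085 [ 0.53239104 -0.01342671]
```

View pics/w4c.png

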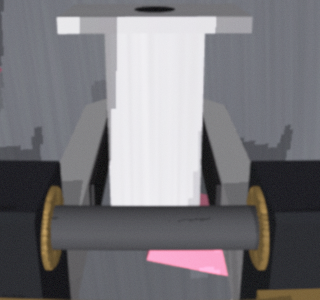

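{"fn": "apply_moves", "kwargs": {"deltas": [[255,1.2,3.6,0,0,0,-0.015],[255,1.2,3.6,0,0,0,-0.017],[255,1.2,3.6,0,0,0,-0.017],[255,1.2,3.6,0,0,0,-0.017],[255,1.2,3.6,0,0,0,-0.017],[255,1.2,3.6,0,0,0,-0.017],[255,1.2,3.6,0,0,0,-0.017],[255,1.2,3.6,0,0,0,-0.017],[255,0.3,0.3,-2,0,0,0],[255,0,0,-2,0,0,0]]}}

```text
time_s: 9.5
ee_pos: [0.5305, -0.012, 0.0696]
eef_rot: [-3.14, 0.0, 1.357]
force: [-0.4, 0.0, -4.1]
grip_width: 0.0356
grip_force: 35.0
```

{"fn": "apply_moves", "kwargs": {"deltas": [[255,0,0,-1,0,0,0],[255,0,0,0,0,0,0],[255,0,0,0,0,0,0],[255,0,0,0,0,0,0]]}}

```text
time_s: 9.9
ee_pos: [0.5311, -0.0136, 0.0622]
eef_rot: [3.14, -0.0, 1.354]
force: [0.9, 0.1, -3.5]
grip_width: 0.0354
grip_force: 35.0
```

```bash
python3 - <<'E'
from h import *
o=snap('wrist','w5');snap('top','top5');snap('scene','sc5');print(o['ee_pos'],o['eef_rot'],o['grip_width'],o['force'],o['moment'])
F=[.5506,.0696,1.3549];c,s=np.cos(F[2]),np.sin(F[2]);d=o['ee_pos'][:2]-F[:2];print('tcp in fixture',c*d[0]+s*d[1],-s*d[0]+c*d[1])
w=ld('w5')
for n,v in(('nose',(-.015,0,.030)),('postL',(0,.022,.054)),('postR',(0,-.022,.054)),('postLo',(0,.035,.054)),('postRo',(0,-.035,.054)),('edge',(-.1,.05,.012)),('edge-',(-.1,-.05,.012))): print(n,proj(w,[F[0]+c*v[0]-s*v[1],F[1]+s*v[0]+c*v[1],v[2]]))
T=ld('w4');
for v in(190,197): print(v,atz(T,(314,v),.118)-np.array([.4327,-.3051,0]))
E
```

```text
[ 0.53113808 -0.01362207  0.06220394] [ 3.14044438e+00 -1.52336397e-04  1.35436831e+00] 0.035425307814314286 [ 0.86996513  0.05032908 -3.54950151] [-0.13876371  0.00328475  0.03818334]
tcp in fixture -0.08545924727871912 0.0011820242716479197
nose [316.80641213 134.30015177]
postL [257.02900886  93.83249746]
postR [377.348853    93.78821307]
postLo [221.67830904  94.19537702]
postRo [412.63704685  94.12492286]
edge [220.38993324 302.20852899]
edge- [412.57055206 301.96321396]
190 [0.00400699 0.05160837 0.118     ]
197 [0.00379972 0.04910562 0.118     ]
```

View pics/w5.png

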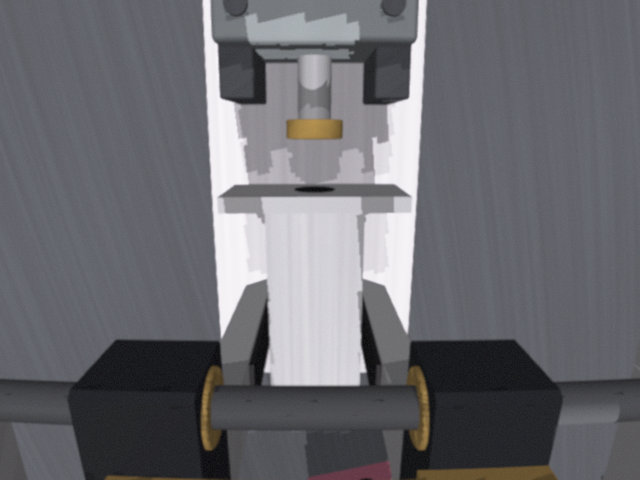

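The wrist view shows the flange (220–411, centre 315) lined up with the nose (314,129) and the posts (220–411), so it is centred and square. I lower onto the bed.

{"fn": "apply_moves", "kwargs": {"deltas": [[255,0,0,-1,0,0,0],[255,0,0,-0.5,0,0,0],[255,0,0,-0.1,0,0,0],[255,0,0,0,0,0,0],[255,0,0,0,0,0,0]]}}

```text
time_s: 10.55
ee_pos: [0.5309, -0.0134, 0.0455]
eef_rot: [3.141, -0.0, 1.355]
force: [0.1, 0.1, -3.6]
grip_width: 0.036
grip_force: 35.0
```

{"fn": "apply_moves", "kwargs": {"deltas": [[255,0,0,-0.08,0,0,0],[255,0,0,0,0,0,0],[255,0,0,0,0,0,0]]}}

```text
time_s: 10.85
ee_pos: [0.5308, -0.0134, 0.0447]
eef_rot: [3.141, -0.0, 1.355]
force: [0.5, 0.2, -3.4]
grip_width: 0.0357
grip_force: 35.0
```

{"fn": "apply_moves", "kwargs": {"deltas": [[255,0,0,-0.08,0,0,0],[255,0,0,0,0,0,0],[255,0,0,0,0,0,0]]}}

```text
time_s: 11.15
ee_pos: [0.5309, -0.0134, 0.0442]
eef_rot: [3.141, -0.0, 1.355]
force: [-3.0, 1.1, 6.5]
grip_width: 0.0359
grip_force: 35.0
```

{"fn": "apply_moves", "kwargs": {"deltas": [[255,0,0,0.03,0,0,0],[255,0.171,0.781,0,0,0,0],[255,0.171,0.781,0,0,0,0],[255,0.086,0.391,0,0,0,0],[255,0,0,0,0,0,0],[255,0,0,0,0,0,0]]}}

```text
time_s: 11.75
ee_pos: [0.5353, 0.0066, 0.0443]
eef_rot: [3.141, -0.0, 1.355]
force: [0.5, 0.2, 2.6]
grip_width: 0.0355
grip_force: 35.0
```

{"fn": "apply_moves", "kwargs": {"deltas": [[255,0.086,0.391,0,0,0,0],[255,0.086,0.391,0,0,0,0],[255,0.043,0.195,0,0,0,0],[255,0,0,0,0,0,0],[255,0,0,0,0,0,0]]}}

```text
time_s: 12.25
ee_pos: [0.5372, 0.0153, 0.0443]
eef_rot: [3.141, 0.001, 1.355]
force: [-0.7, -7.1, 3.5]
grip_width: 0.0361
grip_force: 35.0
```

{"fn": "apply_moves", "kwargs": {"deltas": [[255,0.043,0.195,0,0,0,0],[255,0.043,0.195,0,0,0,0],[255,0,0,0,0,0,0],[255,0,0,0,0,0,0]]}}

```text
time_s: 12.65
ee_pos: [0.538, 0.0189, 0.0443]
eef_rot: [3.141, 0.001, 1.354]
force: [-2.7, -9.7, 4.3]
grip_width: 0.0355
grip_force: 35.0
```

{"fn": "apply_moves", "kwargs": {"deltas": [[255,0.021,0.098,0,0,0,0],[255,0,0,0,0,0,0],[255,0,0,0,0,0,0]]}}

```text
time_s: 12.95
ee_pos: [0.5382, 0.0197, 0.0443]
eef_rot: [3.142, 0.002, 1.354]
force: [-3.1, -11.6, 4.3]
grip_width: 0.0358
grip_force: 35.0
```

{"fn": "apply_moves", "kwargs": {"deltas": [[255,0.015,0.068,0,0,0,0],[255,0,0,0,0,0,0],[255,0,0,0,0,0,0]]}}

```text
time_s: 13.25
ee_pos: [0.5382, 0.02, 0.0443]
eef_rot: [-3.141, 0.002, 1.354]
force: [-4.0, -14.8, 5.4]
grip_width: 0.0358
grip_force: 35.0
```

{"fn": "apply_moves", "kwargs": {"deltas": [[255,0.01,0.049,0,0,0,0],[255,0,0,0,0,0,0],[255,0,0,0,0,0,0]]}}

```text
time_s: 13.55
ee_pos: [0.5382, 0.0202, 0.0443]
eef_rot: [-3.141, 0.003, 1.354]
force: [-5.4, -17.2, 7.1]
grip_width: 0.0355
grip_force: 35.0
```

{"fn": "apply_moves", "kwargs": {"deltas": [[255,0.01,0.049,0,0,0,0],[255,0,0,0,0,0,0],[255,0,0,0,0,0,0],[255,0,0,0,0,0,0],[255,0,0,0,0,0,0],[255,0,0,0,0,0,0]], "grip_force": 45}}

```text
time_s: 14.15
ee_pos: [0.5381, 0.0202, 0.0442]
eef_rot: [-3.141, 0.003, 1.354]
force: [-7.0, -21.0, 7.3]
grip_width: 0.0356
grip_force: 45.0
```

```bash
python3 - <<'E'
from h import *
o=snap('wrist','w6');snap('scene','sc6');print(o['ee_pos'],o['eef_rot'],o['force'],o['moment'],o['time_s'])
a=ld('w6')['img'][60:330,180:450];b=cv2.resize(ld('sc6')['img'][200:320,270:470],None,fx=2,fy=2,interpolation=cv2.INTER_CUBIC)
im=np.zeros((270,680,3),np.uint8);im[:,:270]=a;im[:240,280:]=b;cv2.imwrite('pics/c6.png',im[:,:,::-1])
E
```

```text
[0.53813411 0.02023693 0.04424798] [-3.14079785  0.00318728  1.35391665] [ -6.99891482 -21.02618492   7.2883494 ] [-3.72293518  1.04322778 -0.24074065] 14.15
```

View pics/c6.png

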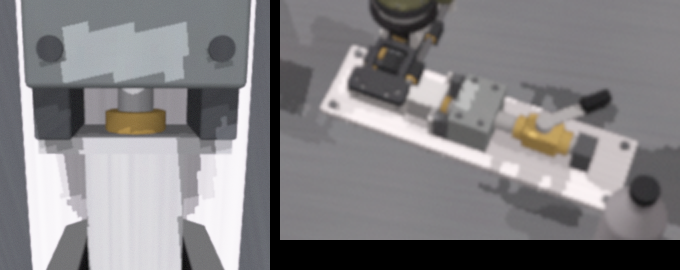

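The left crop shows the flange edge (row 138) against both posts (35–85 and 188–238), with the nose in between and everything centred. The right crop shows the lever still at 45°. The push is about 22 N, which is about 13 N over the spring, so I hand in.

```bash
python3 -c "
from station import ctrl
print(ctrl.hand_in())"
```

```text
the job is handed in; nothing more can be done
None
```

The job is handed in, with no verdict returned: the valve is at half open, and the tube is held flat, square and centred against both stop posts with about 13 N more than the spring.

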